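# Fetch the memory-card case out of a sliding-lid box and shut the box

### The arm

A 6-joint arm with a two-finger parallel gripper is mounted at the origin on a cart in front of the work surface, level with it; the furniture and walls round the work are solid. World frame = base frame: x ahead of the robot, y to its left, z up, the work surface at z = 0. Lengths are in m, angles in degrees, forces in N, time in s.
With the tool pointing down it reaches from about 0.35 to 0.875 m from the base axis. Payload 4.2 kg.
Tool frame: the origin (TCP) lies on the centre line of the jaws, within the pads' length; the fingertips stand 25 mm ahead of it and the grasp point (between the pads) lies 6 mm ahead of it; z points along the fingers, y is the line along which they close (so a half turn about z gives the same grasp; the last joint's range is limited). The gripper opens to 87 mm and grips with 3 to 60 N. Pads are 19 mm wide; open, the fingers measure 117 mm over their backs; the gripper's body (75 mm by 190 mm) begins 51 mm behind the grasp point.
Start: joints at [-52.563, 22.042, 0.453, 0, -68.411, -14.817], TCP at [0.24, -0.577, 0.248] pointing down, gripper open.
Joint ranges: [-179.83, 179.83], [-69.29, 118.12], [-61.27, 80.66], [-181.25, 117.63], [-171.15, -9.14], [-177.46, 177.46]. Speed limits (degrees/s): [159.86, 159.86, 180, 180, 180, 180].

### API

Orientations are given as a 3x3 rotation matrix whose columns are the frame's x, y, z axes.
In Python, from station import r gives the robot as it stands.
- The arm moves only by the tool move_arm, never from a script. Its argument "series" is a list of rows, each an object with "grip": the opening, from 0 (shut) to 1 (fully open); "xyz": the shift along the tool's x, y, z in mm, a list of three; "angular": the turn, a rotation vector about the tool's x, y, z in rad, a list of three. A call has 1 to 10 rows; each row is the pose to reach, as a shift and turn from the pose commanded when the call began, along the tool's axes at that moment; what a row does not reach only later rows make up. A row lasts 1/10 s, in which the tool goes at most 50 mm and 8.59 degrees, less where a joint would pass 70% of its speed; a pose out of reach is approached as far as the arm can. A call with a gripper value outside its range is refused whole. The fingers move at their own pace and stop on an object; the grip force is fixed at half the most. Time passes only in rows, so rows that repeat a pose let the fingers close. It gives the time, the measured TCP pose, the force, the opening and the grip force at its end, in the units of the state.
- r.sense(): the state, without advancing time (a new reading comes with each control period).
- r.capture(name): name is "scene" or "top" or "wrist"; returns a dict with "img" (420x560x3 uint8, red, green, blue), "camera_matrix" (3x3 intrinsics, pixels), "rvec" (rotation vector, rad) and "tvec" (3), from world to camera coordinates, as OpenCV has them; the wrist camera has in their place "hand_eye" (4x4, takes a point from camera to tool coordinates, whose origin is the TCP and whose axes are the flange's). Camera axes: x right, y down, z forward; pixel columns grow to the right and rows downward; lengths in m; the calibration is good to about 2 mm. A picture is of the moment at which its call begins: read the wrist's pose just before it. There is no depth.
- r.finish_job(): hands the job in; it is judged then, once.
The state is a dict: "time_s": time; "joints": joint angles; "joint_velocities": joint speeds; "effort": joint torques, N m; "tcp_pos": TCP position; "ee_rot": TCP orientation; "wrist_force": force on the tool from outside, world axes, zero at the start; "moment": the same for the moment, N m; "gripper_width": opening from 0.0 (shut) to 1.0 (fully open); "gripper_force": force on a finger pad.
Only numpy, scipy, OpenCV 4.12 (cv2) and the standard library are available. Lean on these libraries where they do the work, as an engineer would, in place of code of your own. Each camera call takes 0.05 s, during which the arm holds its last target. There are 200 camera calls.

### The job

Get the memory-card case out of the wooden sliding-lid box and lay it flat on the middle of the portable drive. The lid is caught behind a ridge and, when raised right up, behind two teeth, so raise it slowly until you feel the upper rails stop it, let it down about 3 mm and slide it open through the gap between; the case has slewed round with its corners under the rails, so turn it straight before you lift it out, and force nothing. Then slide the lid fully shut so that it drops back down behind the ridge, and leave the film canister, the ink bottle and the spare lens where they are.

Things in the scene. Friction and masses are not known exactly. Their poses are not given: they have to be found in the camera images.
- box: Heavy wooden box with a sliding lid; it stays put. Outside 202 (x) x 108 (y) x 48 to 53 mm high; origin at the centre of its underside. Front = its -x end, where the lid slides out through a gate; the shut lid lies behind a ridge there and cannot slide until it is raised. Rear wall (+x) full height. Inside: floor 6 mm above the desk, x -93 to 93, y -46 to 46 mm.
- gate (a point): Point under the front gate, level with the shut lid's underside: x -97, y 0, z 31 mm in the box's frame. The gate is the slot between a square ridge across the front wall and a tooth below each upper rail's front end; the 5 mm lid fits with 2.4 mm to spare. Gate and upper rails sit higher on some boxes (not shown): the lid clears the ridge after rising 3 to 7.5 mm, differing each time.
- rails (a point): Point midway between the rails, over the case's place: x 38, y 0, z 31 mm in the box's frame. Rails stick 9 mm inward along both long walls, 74 mm apart. The lid rests on the lower ones (z 27 to 31 mm). Raised fully, by 7.4 to 11.9 mm, it meets the upper ones and is caught behind the teeth; from that felt stop it must come down 2 to 4.4 mm (best about 3.3) to pass the gate.
- lid: Loose lid: board 178 (x) x 89 (y) x 5 mm, 0.08 to 0.17 kg; origin at the centre of its underside, axes as the box's. Shut: origin at box x 0 (4 mm play either way), z 31 mm. Opens toward the box's -x. Slid out 120 mm it bares the rear 124 mm, stays held by the rails and tips about 4 degrees, front down, when let go. To shut: hold it level as when opening, push it in to the rear wall, let it drop.
- lid_grip (a point): Middle of the grip batten on the lid near its front edge: a bar 12 mm thick along the lid's x, 56 mm long along its y, rising 24 mm from the lid's top (from 5 to 29 mm above the lid's underside). The point is at x -60, y 0, z 17 mm in the lid's frame. Pinch it from above across its 12 mm.
- card_case: Dark memory-card case, 52 (x) x 68 (y) x 16 mm, 0.04 kg; origin at the centre of its underside. Lies flat in the box at about box x 38 mm, hidden by the lid at first, turned 0.36 to 0.45 rad anticlockwise from square, corners caught under the lower rails, which are 5 mm above its top. Square with the box and centred, it passes them with 3 mm spare a side. Pinch it across its x (50 mm solid).
- ext_drive: Grey portable drive with orange bumper ends lying loose on the desk, 72 (x) x 111 (y) x 16 mm; origin at the centre of its underside. The case belongs flat on the middle of it.
- film_can: Bystander: film canister, 34 mm across, 51 mm tall, standing; origin at the centre of its underside.
- ink_bottle: Bystander: square ink bottle, 46 mm wide, 52 mm tall; origin at the centre of its underside.
- spare_lens: Bystander: camera lens standing on its end, 70 mm across, 60 mm tall; origin at the centre of its underside.

How it is judged:
By the outcome, as a careful person would: the job done as asked, in the order asked, and still so for the second after the job is handed in, with the robot touching nothing.
It also fails if it takes over 64 s, if anything falls off the work surface, if the arm or the gripper's body presses on something with over 40 N, if the wrist force passes 120 N, or if a joint passes its speed limit or range.

## Working session

There is one attempt and no reset: what is moved stays moved. The work goes in short steps, Python scripts to look and compute and a tool call to move; the robot and the scene stay as the last step left them, time stands still between calls to the robot, and variables do not carry over. Pictures are saved under pics/ and viewed, at most 10 in all, crops included, and the job is handed in when it is done.

Besides the shell and the picture viewer there is one more tool, called after "Emit:" in YAML: its name, and indented under it one key for each argument. move_arm: Moves the arm, as the interface text tells. Its arguments: {"type":"object","properties":{"series":{"type":"array"}},"required":["series"]}

```bash
ls; mkdir -p pics; python3 - <<'E'
from station import r
import cv2
s=r.sense();print(s)
for n in("top","scene"):
    c=r.capture(n);cv2.imwrite(f"pics/{n}0.png",c["img"][:,:,::-1]);print(c["camera_matrix"],c["rvec"],c["tvec"])
E
```

```text
pics
{'time_s': 0.0, 'joints': array([-5.25615008e+01,  2.20913492e+01,  3.78761869e-01, -2.93560944e-02,
       -6.84122071e+01, -1.48161498e+01]), 'joint_velocities': array([-0.06618968, -0.00258208, -0.09881871,  0.04120373, -0.01494694,
        0.01238682]), 'effort': array([ 1.06101163e-04, -3.90668607e+01,  1.87402475e+01,  4.21958104e+00,
        1.10075998e-02, -1.95761872e-04]), 'tcp_pos': array([ 0.24020744, -0.57638861,  0.24644546]), 'ee_rot': array([[-9.23132894e-01, -3.84479864e-01, -9.45761858e-04],
       [-3.84481015e-01,  9.23130691e-01,  2.01898769e-03],
       [ 9.68016854e-05,  2.22742143e-03, -9.99997515e-01]]), 'wrist_force': array([0.18849192, 0.1566344 , 0.25821468]), 'moment': array([ 0.02827987, -0.04483576,  0.03514927]), 'gripper_force': 0.0, 'gripper_width': 0.9998550059213284}
[[529.3540175    0.         270.84133267]
 [  0.         529.3540175  215.32088405]
 [  0.           0.           1.        ]] [ 2.10583604 -2.16742186  0.17128623] [-0.02440457  0.53982397  0.91190695]
[[442.52528629   0.         280.15320121]
 [  0.         442.52528629 205.00214864]
 [  0.           0.           1.        ]] [ 2.09523513  0.10081165 -0.08299641] [-0.56026577  0.00859139  1.01092659]
```

View pics/top0.png

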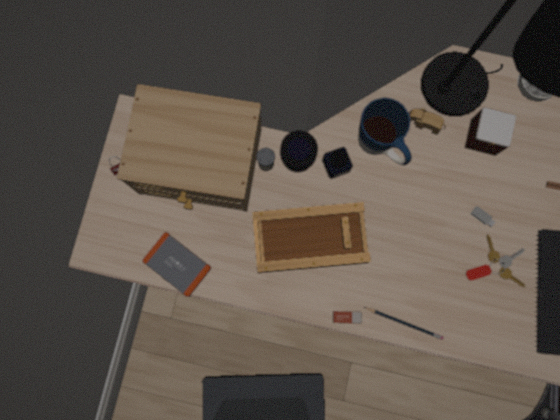

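View pics/scene0.png

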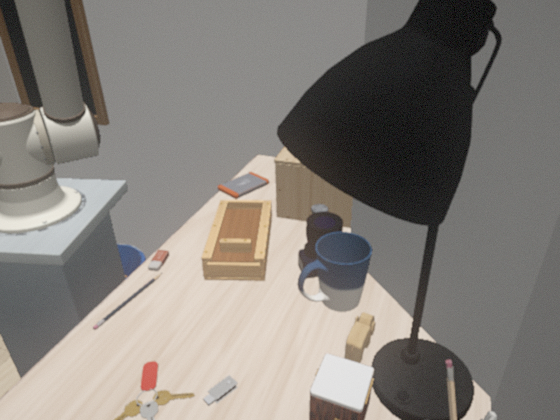

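The top view shows the box with corners near (254,212), (363,204), (369,263), (258,272) and its grip batten at (347,233), so the front is to the image right. The drive is at (177,264), with the canister (265,158), lens (298,150) and ink bottle (338,162) beyond the box.

```bash
cat > h.py <<'E'
import numpy as np,cv2
from station import r
def ray(c,uv,z):
    R=cv2.Rodrigues(np.array(c["rvec"],float))[0];t=np.array(c["tvec"],float).ravel()
    d=R.T@np.linalg.inv(c["camera_matrix"])@np.array([uv[0],uv[1],1.]);o=-R.T@t
    return o+d*(z-o[2])/d[2]
def proj(c,P):
    return cv2.projectPoints(np.array(P,float).reshape(-1,3),np.array(c["rvec"],float),np.array(c["tvec"],float),c["camera_matrix"],None)[0][:,0]
def big(c,x0,y0,x1,y1,k,name,gain=1.):
    im=cv2.resize(c["img"][y0:y1,x0:x1],None,fx=k,fy=k,interpolation=cv2.INTER_CUBIC)
    cv2.imwrite(name,np.clip(im.astype(float)*gain,0,255).astype(np.uint8)[:,:,::-1])
E
python3 - <<'E'
from h import *
c=r.capture("top")
for n,p,z in[("b",(254,212),.05),("b",(363,204),.05),("b",(369,263),.05),("b",(258,272),.05),("grip",(347,233),.06),("drive",(177,264),.016),("can",(265,158),.051),("lens",(298,150),.06),("ink",(338,162),.052)]:print(n,ray(c,p,z).round(4))
big(c,135,195,375,305,3.3,"pics/crop1.png",2.)
E
```

```text
b [ 0.5448 -0.0099  0.05  ]
b [ 0.5536 -0.2061  0.05  ]
b [ 0.4476 -0.2107  0.05  ]
b [ 0.4374 -0.0144  0.05  ]
grip [ 0.5007 -0.1732  0.06  ]
drive [0.4581 0.1344 0.016 ]
can [ 0.6438 -0.0323  0.051 ]
lens [ 0.6545 -0.0925  0.06  ]
ink [ 0.6321 -0.1648  0.052 ]
```

View pics/crop1.png

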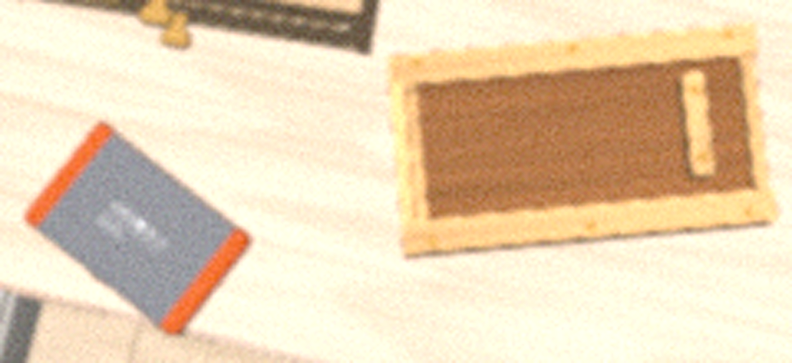

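The enlarged crop shows the drive's corners at (104,122), (252,237), (172,334), (27,218), the box's at (390,57), (755,25), (778,218), (405,255), and the batten top at (682,72), (703,68), (714,174), (691,178).

```bash
python3 - <<'E'
from h import *
c=r.capture("top")
f=lambda L,z:np.array([ray(c,(135+u/3.3,195+v/3.3),z) for u,v in L])
D=f([(104,122),(252,237),(172,334),(27,218)],.016)
B=f([(390,57),(755,25),(778,218),(405,255)],.052)
G=f([(682,72),(703,68),(714,174),(691,178)],.060)
a=lambda v:np.degrees(np.arctan2(v[1],v[0]))
for n,P in(("D",D),("B",B),("G",G)):
    print(n,P.mean(0).round(4),[round(float(np.linalg.norm(P[i]-P[(i+1)%4]))*1e3,1) for i in range(4)],[round(float(a(P[(i+1)%4]-P[i])),1) for i in range(4)])
E
```

```text
D [0.4584 0.1344 0.016 ] [105.9, 68.4, 104.0, 67.7] [-129.0, 139.4, 50.6, -39.0]
B [ 0.4968 -0.1109  0.052 ] [199.2, 105.3, 200.2, 107.3] [-86.6, -176.6, 94.0, 2.9]
G [ 0.5022 -0.1722  0.06  ] [11.5, 57.3, 12.5, 57.2] [-80.8, -177.1, 98.2, 1.9]
```

```bash
cat >> h.py <<'E'
from scipy.spatial.transform import Rotation as Ro
def go(p,yaw):
    "shift (mm) and rotvec in tool frame to reach tcp p, tool pointing down, tool y at yaw deg (mod 180)"
    s=r.sense();R=s["ee_rot"];cur=np.degrees(np.arctan2(R[1,1],R[0,1]))
    d=(yaw-cur+90)%180-90;y=np.radians(cur+d)
    T=np.array([[np.sin(y),np.cos(y),0],[-np.cos(y),np.sin(y),0],[0,0,-1]])
    print("t",round(s["time_s"],2),"tcp",s["tcp_pos"].round(4),"yaw",cur.round(2),"J6",s["joints"][5].round(1),"F",s["wrist_force"].round(1),"w",round(s["gripper_width"],3))
    print("xyz",(R.T@(np.array(p)-s["tcp_pos"])*1e3).round(1),"ang",Ro.from_matrix(R.T@T).as_rotvec().round(4))
E
python3 - <<'E'
from h import *
go((.501,-.1715,.13),93.4)
c=r.capture("top")
for p in[(130,190),(247,208)]:
  for z in(0,.1,.15):print(p,z,ray(c,p,z).round(3))
E
```

```text
t 0.2 tcp [ 0.2403 -0.5766  0.2469] yaw 112.61 J6 -14.8 F [-0.7  0.2  0.1] w 1.0Traceback (most recent call last):
  File "<stdin>", line 2, in <module>
  File "h.py", line 19, in go
    print("xyz",(R.T@(np.array(p)-s["tcp_pos"])*1e3).round(1),"ang",Ro.from_matrix(R.T@T).as_rotvec().round(4))
                                                                    ~~~~~~~~~~~~~~^^^^^^^
  File "scipy/spatial/transform/_rotation.pyx", line 1143, in scipy.spatial.transform._rotation.Rotation.from_matrix
ValueError: Non-positive determinant (left-handed or null coordinate frame) in rotation matrix 0: [[-9.44306438e-01 -3.29067380e-01 -1.06726640e-04]
 [-3.29066940e-01  9.44305616e-01 -1.36113900e-03]
 [-5.48689010e-04  1.25021211e-03  9.99999068e-01]].
```

```bash
sed -i 's/\[np.sin(y),np.cos(y),0\],\[-np.cos(y),np.sin(y),0\]/[-np.sin(y),np.cos(y),0],[np.cos(y),np.sin(y),0]/' h.py; python3 - <<'E'
from h import *
go((.501,-.1715,.13),93.4)
c=r.capture("top")
for p in[(130,190),(247,208)]:
  for z in(0,.1,.15):print(p,z,ray(c,p,z).round(3))
E
```

```text
t 0.2 tcp [ 0.2403 -0.5766  0.2469] yaw 112.61 J6 -14.8 F [-0.7  0.2  0.1] w 1.0
xyz [-396.5  273.6  117.2] ang [ 1.300e-03 -3.000e-04  3.353e-01]
(130, 190) 0 [0.603 0.227 0.   ]
(130, 190) 0.1 [0.581 0.2   0.1  ]
(130, 190) 0.15 [0.57  0.186 0.15 ]
(247, 208) 0 [0.561 0.005 0.   ]
(247, 208) 0.1 [0.544 0.    0.1  ]
(247, 208) 0.15 [ 0.535 -0.002  0.15 ]
```

Emit:
move_arm:
  series:
    - {"grip": 0.3, "xyz": [-396.5, 273.6, 117], "angular": [0, 0, 0.335]}
    - {"grip": 0.3, "xyz": [-396.5, 273.6, 117], "angular": [0, 0, 0.335]}
    - {"grip": 0.3, "xyz": [-396.5, 273.6, 117], "angular": [0, 0, 0.335]}
    - {"grip": 0.3, "xyz": [-396.5, 273.6, 117], "angular": [0, 0, 0.335]}
    - {"grip": 0.3, "xyz": [-396.5, 273.6, 117], "angular": [0, 0, 0.335]}
    - {"grip": 0.3, "xyz": [-396.5, 273.6, 117], "angular": [0, 0, 0.335]}
    - {"grip": 0.3, "xyz": [-396.5, 273.6, 117], "angular": [0, 0, 0.335]}
    - {"grip": 0.3, "xyz": [-396.5, 273.6, 117], "angular": [0, 0, 0.335]}
    - {"grip": 0.3, "xyz": [-396.5, 273.6, 117], "angular": [0, 0, 0.335]}
    - {"grip": 0.3, "xyz": [-396.5, 273.6, 117], "angular": [0, 0, 0.335]}

```text
time_s: 1.25
tcp_pos: [0.5018, -0.1704, 0.1305]
ee_rot: [[-0.998, -0.06, 0.001], [-0.06, 0.998, -0.0], [-0.001, -0.0, -1.0]]
wrist_force: [0.8, -1.1, -0.3]
gripper_width: 0.308
gripper_force: 0.0
```

Emit:
move_arm:
  series:
    - {"grip": 0.28, "xyz": [0, 0, 0], "angular": [0, 0, 0]}
    - {"grip": 0.28, "xyz": [0, 0, 0], "angular": [0, 0, 0]}
    - {"grip": 0.28, "xyz": [0, 0, 0], "angular": [0, 0, 0]}

```text
time_s: 1.55
tcp_pos: [0.5005, -0.1727, 0.1308]
ee_rot: [[-0.998, -0.059, -0.0], [-0.059, 0.998, -0.0], [0.0, -0.0, -1.0]]
wrist_force: [-0.2, -0.4, 0.1]
gripper_width: 0.279
gripper_force: 0.0
```

```bash
python3 - <<'E'
from h import *
go((.501,-.1715,.066),93.4)
c=r.capture("wrist");print(np.array(c["hand_eye"]).round(4).tolist(),c["camera_matrix"].tolist())
cv2.imwrite("pics/w1.png",np.clip(c["img"]*1.0,0,255)[:,:,::-1])
E
```

```text
t 1.55 tcp [ 0.5005 -0.1727  0.1308] yaw 93.39 J6 -85.1 F [-0.2 -0.4  0.1] w 0.279
xyz [-0.6  1.2 64.8] ang [-0.     -0.0002 -0.0002]
[[0.0015, -0.9635, -0.2676, 0.072], [1.0, 0.0015, 0.0002, 0.0003], [0.0002, -0.2676, 0.9635, -0.1368], [0.0, 0.0, 0.0, 1.0]] [[291.46179747335896, 0.0, 276.77431384870107], [0.0, 291.46179747335896, 206.98619943102042], [0.0, 0.0, 1.0]][ WARN:0@0.306] global loadsave.cpp:1063 imwrite_ Unsupported depth image for selected encoder is fallbacked to CV_8U.
```

View pics/w1.png

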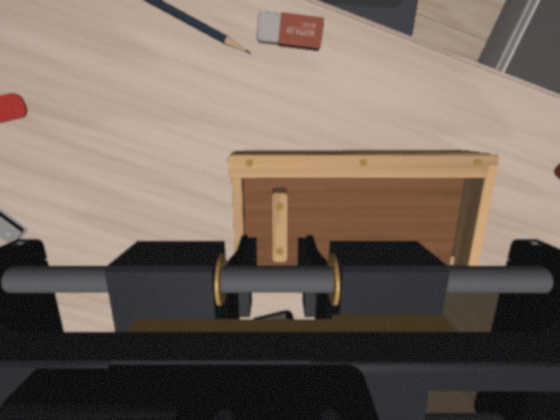

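The wrist view has the batten at columns 272–288, rows 192–262, almost midway between the fingertips (about column 277) and square to them. I'll check that in numbers while descending.

Emit:
move_arm:
  series:
    - {"grip": 0.28, "xyz": [0, 1.2, 40], "angular": [0, 0, 0]}
    - {"grip": 0.28, "xyz": [0, 1.2, 55], "angular": [0, 0, 0]}
    - {"grip": 0.28, "xyz": [0, 1.2, 62], "angular": [0, 0, 0]}
    - {"grip": 0.28, "xyz": [0, 1.2, 65], "angular": [0, 0, 0]}
    - {"grip": 0.28, "xyz": [0, 1.2, 66], "angular": [0, 0, 0]}
    - {"grip": 0.28, "xyz": [0, 1.2, 66], "angular": [0, 0, 0]}

```text
time_s: 2.2
tcp_pos: [0.5014, -0.1714, 0.0655]
ee_rot: [[-0.998, -0.059, 0.002], [-0.059, 0.998, -0.0], [-0.002, -0.0, -1.0]]
wrist_force: [1.0, 0.1, -0.4]
gripper_width: 0.272
gripper_force: 0.0
```

Emit:
move_arm:
  series:
    - {"grip": 0, "xyz": [0, 0, 0], "angular": [0, 0, 0]}
    - {"grip": 0, "xyz": [0, 0, 0], "angular": [0, 0, 0]}
    - {"grip": 0, "xyz": [0, 0, 0], "angular": [0, 0, 0]}
    - {"grip": 0, "xyz": [0, 0, 0], "angular": [0, 0, 0]}
    - {"grip": 0, "xyz": [0, 0, 0], "angular": [0, 0, 0]}
    - {"grip": 0, "xyz": [0, 0, 0], "angular": [0, 0, 0]}

```text
time_s: 2.8
tcp_pos: [0.5012, -0.171, 0.0652]
ee_rot: [[-0.998, -0.06, 0.001], [-0.06, 0.998, -0.0], [-0.001, -0.0, -1.0]]
wrist_force: [-2.3, 1.0, 6.3]
gripper_width: 0.135
gripper_force: 30.0
```

Emit:
move_arm:
  series:
    - {"grip": 0, "xyz": [0, 0, -1], "angular": [0, 0, 0]}
    - {"grip": 0, "xyz": [0, 0, -2], "angular": [0, 0, 0]}
    - {"grip": 0, "xyz": [0, 0, -3], "angular": [0, 0, 0]}
    - {"grip": 0, "xyz": [0, 0, -3.5], "angular": [0, 0, 0]}
    - {"grip": 0, "xyz": [0, 0, -4], "angular": [0, 0, 0]}
    - {"grip": 0, "xyz": [0, 0, -4.5], "angular": [0, 0, 0]}
    - {"grip": 0, "xyz": [0, 0, -5], "angular": [0, 0, 0]}
    - {"grip": 0, "xyz": [0, 0, -5], "angular": [0, 0, 0]}

```text
time_s: 3.6
tcp_pos: [0.5009, -0.171, 0.0697]
ee_rot: [[-0.998, -0.06, 0.0], [-0.06, 0.998, -0.0], [-0.0, -0.0, -1.0]]
wrist_force: [-0.9, -0.3, -1.5]
gripper_width: 0.133
gripper_force: 30.0
```

Emit:
move_arm:
  series:
    - {"grip": 0, "xyz": [0, 0, -0.5], "angular": [0, 0, 0]}
    - {"grip": 0, "xyz": [0, 0, -1], "angular": [0, 0, 0]}
    - {"grip": 0, "xyz": [0, 0, -1.5], "angular": [0, 0, 0]}
    - {"grip": 0, "xyz": [0, 0, -1.5], "angular": [0, 0, 0]}

```text
time_s: 4.0
tcp_pos: [0.5009, -0.171, 0.0712]
ee_rot: [[-0.998, -0.06, 0.0], [-0.06, 0.998, -0.0], [-0.0, -0.0, -1.0]]
wrist_force: [0.5, -0.1, -1.8]
gripper_width: 0.138
gripper_force: 30.0
```

Emit:
move_arm:
  series:
    - {"grip": 0, "xyz": [0, 0, -0.5], "angular": [0, 0, 0]}
    - {"grip": 0, "xyz": [0, 0, -0.5], "angular": [0, 0, 0]}
    - {"grip": 0, "xyz": [0, 0, -0.5], "angular": [0, 0, 0]}

```text
time_s: 4.3
tcp_pos: [0.5009, -0.171, 0.0717]
ee_rot: [[-0.998, -0.06, 0.0], [-0.06, 0.998, -0.0], [-0.0, -0.0, -1.0]]
wrist_force: [0.3, 0.4, -1.4]
gripper_width: 0.135
gripper_force: 30.0
```

Emit:
move_arm:
  series:
    - {"grip": 0, "xyz": [0, 0, -0.5], "angular": [0, 0, 0]}
    - {"grip": 0, "xyz": [0, 0, -0.5], "angular": [0, 0, 0]}
    - {"grip": 0, "xyz": [0, 0, -0.5], "angular": [0, 0, 0]}

```text
time_s: 4.6
tcp_pos: [0.5009, -0.171, 0.0722]
ee_rot: [[-0.998, -0.06, 0.0], [-0.06, 0.998, 0.0], [-0.0, 0.0, -1.0]]
wrist_force: [0.1, -0.1, -2.1]
gripper_width: 0.134
gripper_force: 30.0
```

Emit:
move_arm:
  series:
    - {"grip": 0, "xyz": [0, 0, -0.5], "angular": [0, 0, 0]}
    - {"grip": 0, "xyz": [0, 0, -0.5], "angular": [0, 0, 0]}
    - {"grip": 0, "xyz": [0, 0, -0.5], "angular": [0, 0, 0]}

```text
time_s: 4.9
tcp_pos: [0.5009, -0.171, 0.0727]
ee_rot: [[-0.998, -0.06, 0.0], [-0.06, 0.998, 0.0], [-0.0, 0.0, -1.0]]
wrist_force: [-0.0, -0.2, -1.6]
gripper_width: 0.133
gripper_force: 30.0
```

Emit:
move_arm:
  series:
    - {"grip": 0, "xyz": [0, 0, -0.5], "angular": [0, 0, 0]}
    - {"grip": 0, "xyz": [0, 0, -0.5], "angular": [0, 0, 0]}
    - {"grip": 0, "xyz": [0, 0, -0.5], "angular": [0, 0, 0]}

```text
time_s: 5.2
tcp_pos: [0.5009, -0.171, 0.0732]
ee_rot: [[-0.998, -0.06, 0.0], [-0.06, 0.998, 0.0], [-0.0, 0.0, -1.0]]
wrist_force: [-0.4, -0.2, -1.3]
gripper_width: 0.132
gripper_force: 30.0
```

Emit:
move_arm:
  series:
    - {"grip": 0, "xyz": [0, 0, -0.5], "angular": [0, 0, 0]}
    - {"grip": 0, "xyz": [0, 0, -0.5], "angular": [0, 0, 0]}
    - {"grip": 0, "xyz": [0, 0, -0.5], "angular": [0, 0, 0]}

```text
time_s: 5.5
tcp_pos: [0.5009, -0.171, 0.0737]
ee_rot: [[-0.998, -0.06, 0.0], [-0.06, 0.998, 0.0], [-0.0, -0.0, -1.0]]
wrist_force: [-0.4, 0.3, -1.5]
gripper_width: 0.134
gripper_force: 30.0
```

Emit:
move_arm:
  series:
    - {"grip": 0, "xyz": [0, 0, -0.5], "angular": [0, 0, 0]}
    - {"grip": 0, "xyz": [0, 0, -0.5], "angular": [0, 0, 0]}
    - {"grip": 0, "xyz": [0, 0, -0.5], "angular": [0, 0, 0]}

```text
time_s: 5.8
tcp_pos: [0.5008, -0.171, 0.0741]
ee_rot: [[-0.998, -0.06, -0.0], [-0.06, 0.998, 0.0], [0.0, 0.0, -1.0]]
wrist_force: [-0.6, -0.9, -2.1]
gripper_width: 0.141
gripper_force: 30.0
```

Emit:
move_arm:
  series:
    - {"grip": 0, "xyz": [0, 0, -0.5], "angular": [0, 0, 0]}
    - {"grip": 0, "xyz": [0, 0, -0.5], "angular": [0, 0, 0]}
    - {"grip": 0, "xyz": [0, 0, -0.5], "angular": [0, 0, 0]}

```text
time_s: 6.1
tcp_pos: [0.5007, -0.171, 0.0742]
ee_rot: [[-0.998, -0.06, -0.0], [-0.06, 0.998, 0.0], [0.0, 0.0, -1.0]]
wrist_force: [1.2, -1.3, -8.8]
gripper_width: 0.135
gripper_force: 30.0
```

Emit:
move_arm:
  series:
    - {"grip": 0, "xyz": [0, 0, 1.2], "angular": [0, 0, 0]}
    - {"grip": 0, "xyz": [0, 0, 2.4], "angular": [0, 0, 0]}
    - {"grip": 0, "xyz": [0, 0, 3.6], "angular": [0, 0, 0]}
    - {"grip": 0, "xyz": [0, 0, 3.6], "angular": [0, 0, 0]}
    - {"grip": 0, "xyz": [0, 0, 3.6], "angular": [0, 0, 0]}

```text
time_s: 6.6
tcp_pos: [0.5009, -0.171, 0.0712]
ee_rot: [[-0.998, -0.06, 0.0], [-0.06, 0.998, -0.0], [-0.0, -0.0, -1.0]]
wrist_force: [-0.9, 0.1, -0.6]
gripper_width: 0.139
gripper_force: 30.0
```

Emit:
move_arm:
  series:
    - {"grip": 0, "xyz": [0, -2, 0], "angular": [0, 0, 0]}
    - {"grip": 0, "xyz": [0, -4, 0], "angular": [0, 0, 0]}
    - {"grip": 0, "xyz": [0, -6, 0], "angular": [0, 0, 0]}
    - {"grip": 0, "xyz": [0, -8, 0], "angular": [0, 0, 0]}
    - {"grip": 0, "xyz": [0, -10, 0], "angular": [0, 0, 0]}

```text
time_s: 7.1
tcp_pos: [0.5014, -0.1812, 0.0711]
ee_rot: [[-0.998, -0.06, -0.0], [-0.06, 0.998, 0.0], [0.0, 0.0, -1.0]]
wrist_force: [-0.5, -0.0, -1.7]
gripper_width: 0.138
gripper_force: 30.0
```

Emit:
move_arm:
  series:
    - {"grip": 0, "xyz": [0, -6, 0], "angular": [0, 0, 0]}
    - {"grip": 0, "xyz": [0, -12, 0], "angular": [0, 0, 0]}
    - {"grip": 0, "xyz": [0, -18, 0], "angular": [0, 0, 0]}
    - {"grip": 0, "xyz": [0, -24, 0], "angular": [0, 0, 0]}
    - {"grip": 0, "xyz": [0, -30, 0], "angular": [0, 0, 0]}
    - {"grip": 0, "xyz": [0, -36, 0], "angular": [0, 0, 0]}
    - {"grip": 0, "xyz": [0, -42, 0], "angular": [0, 0, 0]}
    - {"grip": 0, "xyz": [0, -48, 0], "angular": [0, 0, 0]}
    - {"grip": 0, "xyz": [0, -54, 0], "angular": [0, 0, 0]}

```text
time_s: 8.0
tcp_pos: [0.5047, -0.2354, 0.0711]
ee_rot: [[-0.998, -0.06, 0.0], [-0.06, 0.998, -0.0], [-0.0, -0.0, -1.0]]
wrist_force: [-0.6, 0.6, -1.2]
gripper_width: 0.133
gripper_force: 30.0
```

Emit:
move_arm:
  series:
    - {"grip": 0, "xyz": [0, -7, 0], "angular": [0, 0, 0]}
    - {"grip": 0, "xyz": [0, -14, 0], "angular": [0, 0, 0]}
    - {"grip": 0, "xyz": [0, -21, 0], "angular": [0, 0, 0]}
    - {"grip": 0, "xyz": [0, -28, 0], "angular": [0, 0, 0]}
    - {"grip": 0, "xyz": [0, -35, 0], "angular": [0, 0, 0]}
    - {"grip": 0, "xyz": [0, -42, 0], "angular": [0, 0, 0]}
    - {"grip": 0, "xyz": [0, -49, 0], "angular": [0, 0, 0]}
    - {"grip": 0, "xyz": [0, -56, 0], "angular": [0, 0, 0]}
    - {"grip": 0, "xyz": [0, -56, 0], "angular": [0, 0, 0]}

```text
time_s: 8.9
tcp_pos: [0.5081, -0.2917, 0.071]
ee_rot: [[-0.998, -0.059, 0.0], [-0.059, 0.998, -0.0], [-0.0, -0.0, -1.0]]
wrist_force: [1.0, 0.2, -1.4]
gripper_width: 0.133
gripper_force: 30.0
```

Emit:
move_arm:
  series:
    - {"grip": 0.0, "xyz": [0, 0, 1], "angular": [0, 0, 0]}
    - {"grip": 0.3, "xyz": [0, 0, 1], "angular": [0, 0, 0]}
    - {"grip": 0.3, "xyz": [0, 0, 1], "angular": [0, 0, 0]}
    - {"grip": 0.4, "xyz": [0, 0, 1], "angular": [0, 0, 0]}
    - {"grip": 0.4, "xyz": [0, 0, -40], "angular": [0, 0, 0]}
    - {"grip": 0.5, "xyz": [0, 0, -90], "angular": [0, 0, 0]}
    - {"grip": 1, "xyz": [0, 60, -110], "angular": [0, 0, 0]}
    - {"grip": 1, "xyz": [0, 110, -110], "angular": [0, 0, 0]}
    - {"grip": 1, "xyz": [0, 110, -110], "angular": [0, 0, 0]}
    - {"grip": 1, "xyz": [0, 110, -110], "angular": [0, 0, 0]}

```text
time_s: 9.9
tcp_pos: [0.5015, -0.1793, 0.1819]
ee_rot: [[-0.998, -0.063, 0.001], [-0.063, 0.998, 0.0], [-0.001, -0.0, -1.0]]
wrist_force: [0.1, 0.8, -0.4]
gripper_width: 0.768
gripper_force: 0.0
```

```bash
python3 - <<'E'
from h import *
go((.4985,-.073,.18),93.4)
c=r.capture("wrist");cv2.imwrite("pics/w2.png",np.clip(c["img"].astype(float)*1.3,0,255).astype(np.uint8)[:,:,::-1])
t=r.capture("top");cv2.imwrite("pics/t2.png",t["img"][:,:,::-1]);np.savez("w2.npz",**c,R=r.sense()["ee_rot"],p=r.sense()["tcp_pos"])
E
```

```text
t 9.9 tcp [ 0.5015 -0.1793  0.1819] yaw 93.63 J6 -84.2 F [ 0.1  0.8 -0.4] w 0.768
xyz [ -3.7 106.2   1.9] ang [-0.0001  0.0014  0.004 ]
```

View pics/w2.png

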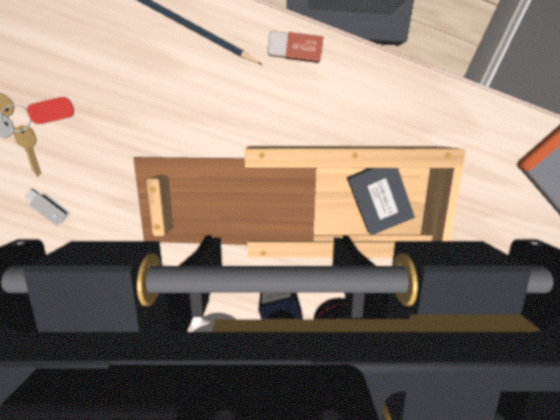

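The wrist view shows the lid open with its batten at (156,208), and the case at about (348,178), (394,167), (414,217), (367,234), turned anticlockwise. Its upper edge is close to the rail at row 166.

```bash
cat >> h.py <<'E'
def wray(c,R,p,uv,z):
    H=np.array(c["hand_eye"]);o=p+R@H[:3,3]
    d=R@H[:3,:3]@np.linalg.inv(c["camera_matrix"])@np.array([uv[0],uv[1],1.]);return o+d*(z-o[2])/d[2]
E
python3 - <<'E'
from h import *
c=np.load("w2.npz");R,p=c["R"],c["p"]
im=c["img"].astype(int)
m=((im.sum(2)<230)).astype(np.uint8);m[:160]=0;m[240:]=0;m[:,:325]=0;m[:,424:]=0
m=cv2.morphologyEx(m,cv2.MORPH_CLOSE,np.ones((15,15),np.uint8))
n,L,S,C=cv2.connectedComponentsWithStats(m);k=1+S[1:,4].argmax();print(S[k],C[k])
ct=max(cv2.findContours((L==k).astype(np.uint8),0,2)[0],key=cv2.contourArea)
P=np.array([wray(c,R,p,q,.022)[:2] for q in ct[:,0].astype(float)],np.float32)
bx=np.array([np.cos(np.radians(93.4)),np.sin(np.radians(93.4))]);by=np.array([-bx[1],bx[0]])
O=np.array([.4968,-.1109])
Q=np.c_[(P-O)@bx,(P-O)@by].astype(np.float32)*1000
print(cv2.minAreaRect(Q));print(Q.min(0),Q.max(0))
h=cv2.approxPolyDP(Q.reshape(-1,1,2),3,True);print(h[:,0].round(1))
# box top corners from wrist view
for uv in[(247,148),(463,151),(447,256),(247,256)]:
    w=wray(c,R,p,uv,.053)[:2];print(uv,w.round(4),((w-O)@bx*1e3).round(1),((w-O)@by*1e3).round(1))
for uv in[(245,167),(443,167),(247,243),(431,238)]:
    w=wray(c,R,p,uv,.053)[:2];print(uv,w.round(4),((w-O)@bx*1e3).round(1),((w-O)@by*1e3).round(1))
E
```

```text
[ 347  169   66   65 1993] [378.62418465 197.54239839]
((38.235435485839844, -0.6894035339355469), (49.05773162841797, 69.52595520019531), 24.445926666259766)
[  1.9559546 -39.718636 ] [74.04489  29.569767]
[[  2.   20.2]
 [ 31.9 -39.7]
 [ 74.  -22.6]
 [ 51.3  28.6]
 [ 20.7  29.5]]
(247, 148) [ 0.4503 -0.2105] -96.7 52.4
(463, 151) [ 0.4409 -0.0174] 96.6 50.3
(447, 256) [ 0.5429 -0.0094] 98.6 -52.1
(247, 256) [ 0.5553 -0.2069] -99.3 -52.7
(245, 167) [ 0.4673 -0.2118] -98.9 35.4
(443, 167) [ 0.4562 -0.0322] 80.9 35.9
(247, 243) [ 0.5414 -0.2074] -99.0 -38.8
(431, 238) [ 0.5251 -0.0291] 80.0 -33.1
```

```bash
python3 - <<'E'
from h import *
go((.4953,-.0730,.033),117.7)
E
```

```text
t 10.0 tcp [ 0.5016 -0.1811  0.1811] yaw 93.47 J6 -84.1 F [-0.3 -0.2 -0.8] w 0.859
xyz [ -0.2 108.3 148.1] ang [-3.000e-04  0.000e+00 -4.228e-01]
```

Emit:
move_arm:
  series:
    - {"grip": 0.75, "xyz": [-0.2, 40, 0], "angular": [0, 0, -0.14]}
    - {"grip": 0.75, "xyz": [-0.2, 80, 0], "angular": [0, 0, -0.28]}
    - {"grip": 0.75, "xyz": [-0.2, 108, 20], "angular": [0, 0, -0.423]}
    - {"grip": 0.75, "xyz": [-0.2, 108, 50], "angular": [0, 0, -0.423]}
    - {"grip": 0.75, "xyz": [-0.2, 108, 80], "angular": [0, 0, -0.423]}
    - {"grip": 0.75, "xyz": [-0.2, 108, 90], "angular": [0, 0, -0.423]}
    - {"grip": 0.75, "xyz": [-0.2, 108, 90], "angular": [0, 0, -0.423]}
    - {"grip": 0.75, "xyz": [-0.2, 108, 90], "angular": [0, 0, -0.423]}

```text
time_s: 10.8
tcp_pos: [0.4962, -0.0739, 0.0917]
ee_rot: [[-0.886, -0.464, 0.001], [-0.464, 0.886, -0.0], [-0.001, -0.001, -1.0]]
wrist_force: [0.9, -0.7, 0.4]
gripper_width: 0.75
gripper_force: 0.0
```

```bash
python3 - <<'E'
from h import *
go((.4953,-.0730,.033),117.7)
E
```

```text
t 10.8 tcp [ 0.4962 -0.0739  0.0917] yaw 117.62 J6 -72.5 F [ 0.9 -0.7  0.4] w 0.75
xyz [ 0.4  1.2 58.7] ang [-0.0008  0.001  -0.0014]
```

Emit:
move_arm:
  series:
    - {"grip": 0.75, "xyz": [0.4, 0.8, 20], "angular": [0, 0, 0]}
    - {"grip": 0.75, "xyz": [0.4, 0.8, 40], "angular": [0, 0, 0]}
    - {"grip": 0.75, "xyz": [0.4, 0.8, 52], "angular": [0, 0, 0]}
    - {"grip": 0.75, "xyz": [0.4, 0.8, 58], "angular": [0, 0, 0]}
    - {"grip": 0.75, "xyz": [0.4, 0.8, 58], "angular": [0, 0, 0]}

```text
time_s: 11.3
tcp_pos: [0.495, -0.0729, 0.0335]
ee_rot: [[-0.886, -0.464, 0.001], [-0.464, 0.886, -0.0], [-0.001, -0.0, -1.0]]
wrist_force: [-1.3, -0.3, -0.4]
gripper_width: 0.749
gripper_force: 0.0
```

Emit:
move_arm:
  series:
    - {"grip": 0.4, "xyz": [0, 0, 0], "angular": [0, 0, 0]}
    - {"grip": 0.4, "xyz": [0, 0, 0], "angular": [0, 0, 0]}
    - {"grip": 0.4, "xyz": [0, 0, 0], "angular": [0, 0, 0]}
    - {"grip": 0.4, "xyz": [0, 0, 0], "angular": [0, 0, 0]}
    - {"grip": 0.4, "xyz": [0, 0, 0], "angular": [0, 0, 0]}

```text
time_s: 11.8
tcp_pos: [0.495, -0.0726, 0.0339]
ee_rot: [[-0.886, -0.465, 0.001], [-0.465, 0.886, 0.0], [-0.001, -0.001, -1.0]]
wrist_force: [-1.0, 1.2, 5.3]
gripper_width: 0.575
gripper_force: 30.0
```

Emit:
move_arm:
  series:
    - {"grip": 0.4, "xyz": [0, 0, -1], "angular": [0, 0, 0]}
    - {"grip": 0.4, "xyz": [0, 0, -1], "angular": [0, 0, 0.06]}
    - {"grip": 0.4, "xyz": [0, 0, -1], "angular": [0, 0, 0.12]}
    - {"grip": 0.4, "xyz": [0, 0, -1], "angular": [0, 0, 0.18]}
    - {"grip": 0.4, "xyz": [0, 0, -1], "angular": [0, 0, 0.24]}

```text
time_s: 12.3
tcp_pos: [0.4945, -0.0726, 0.0339]
ee_rot: [[-0.971, -0.238, 0.0], [-0.238, 0.971, 0.0], [-0.0, 0.0, -1.0]]
wrist_force: [-0.0, 1.1, 0.4]
gripper_width: 0.575
gripper_force: 30.0
```

Emit:
move_arm:
  series:
    - {"grip": 0.4, "xyz": [0, 0, 0], "angular": [0, 0, 0.06]}
    - {"grip": 0.4, "xyz": [0, 0, 0], "angular": [0, 0, 0.12]}
    - {"grip": 0.4, "xyz": [0, 0, 0], "angular": [0, 0, 0.16]}
    - {"grip": 0.4, "xyz": [0, 0, 0], "angular": [0, 0, 0.184]}
    - {"grip": 0.4, "xyz": [0, 0, 0], "angular": [0, 0, 0.184]}

```text
time_s: 12.8
tcp_pos: [0.4944, -0.0727, 0.0339]
ee_rot: [[-0.998, -0.059, -0.0], [-0.059, 0.998, -0.0], [0.0, -0.0, -1.0]]
wrist_force: [-0.9, 0.3, 0.6]
gripper_width: 0.574
gripper_force: 30.0
```

```bash
python3 - <<'E'
from h import *
s=r.sense();go((.4950,-.0726,.034),93.4);print(s["moment"].round(2))
c=r.capture("wrist");big(c,100,100,460,320,2.2,"pics/w3.png",1.5);np.savez("w3.npz",**c,R=s["ee_rot"],p=s["tcp_pos"])
E
```

```text
t 12.8 tcp [ 0.4944 -0.0727  0.0339] yaw 93.37 J6 -96.9 F [-0.9  0.3  0.6] w 0.574
xyz [-0.6  0.1 -0.1] ang [-0.     -0.0002 -0.0005]
[-0.05 -0.08  0.06]
```

View pics/w3.png

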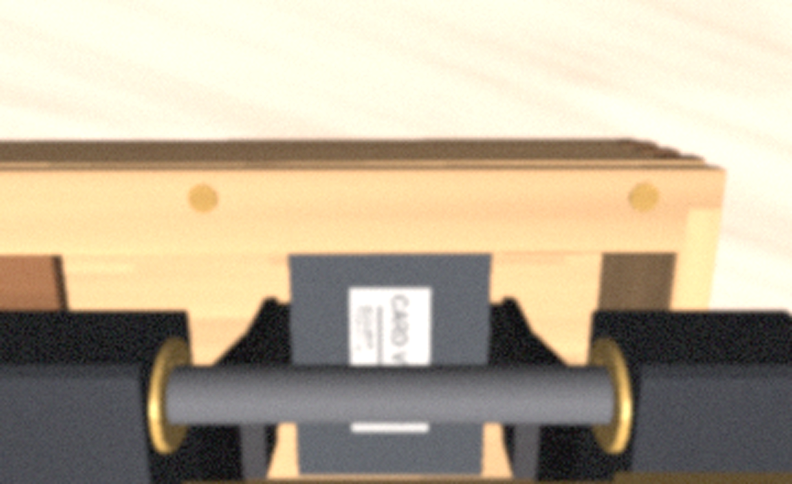

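The case is square between the fingers (crop columns 290–490). Its far edge is at row 474, and its near edge is hidden behind the rail edge at row 253.

```bash
python3 - <<'E'
from h import *
c=np.load("w3.npz");R,p=c["R"],c["p"]
a=np.radians(93.4);bx=np.array([np.cos(a),np.sin(a)]);by=np.array([-bx[1],bx[0]]);O=np.array([.4968,-.1109])
B=lambda w:(((w[:2]-O)@bx*1e3).round(1),((w[:2]-O)@by*1e3).round(1))
for n,uv,z in[("far edge",(390,474),.022),("far edge floor",(390,474),.006),("rail edge up",(390,253),.053),("case at rail",(390,253),.022),("outer",(390,168),.053),("corner",(722,168),.053),("caseL",(291,270),.022),("caseR",(490,270),.022)]:
    w=wray(c,R,p,(100+uv[0]/2.2,100+uv[1]/2.2),z);print(n,B(w))
print("tcp",B(p))
E
```

```text
far edge (np.float64(39.0), np.float64(-35.7))
far edge floor (np.float64(39.1), np.float64(-47.3))
rail edge up (np.float64(38.9), np.float64(35.9))
case at rail (np.float64(38.9), np.float64(26.4))
outer (np.float64(38.8), np.float64(52.3))
corner (np.float64(100.3), np.float64(52.4))
caseL (np.float64(14.7), np.float64(22.0))
caseR (np.float64(63.4), np.float64(22.0))
tcp (np.float64(38.3), np.float64(0.1))
```

Emit:
move_arm:
  series:
    - {"grip": 0.4, "xyz": [0, 0, -2], "angular": [0, 0, 0]}
    - {"grip": 0.4, "xyz": [0, 0, -4], "angular": [0, 0, 0]}
    - {"grip": 0.4, "xyz": [0, 0, -5], "angular": [0, 0, 0]}
    - {"grip": 0.4, "xyz": [0, 0, -6], "angular": [0, 0, 0]}
    - {"grip": 0.4, "xyz": [0, 0, -7], "angular": [0, 0, 0]}

```text
time_s: 13.35
tcp_pos: [0.4944, -0.0727, 0.0412]
ee_rot: [[-0.998, -0.059, 0.0], [-0.059, 0.998, 0.0], [-0.0, 0.0, -1.0]]
wrist_force: [0.2, 0.5, -0.7]
gripper_width: 0.577
gripper_force: 30.0
```

Emit:
move_arm:
  series:
    - {"grip": 0.4, "xyz": [0, 0, -2], "angular": [0, 0, 0]}
    - {"grip": 0.4, "xyz": [0, 0, -4], "angular": [0, 0, 0]}
    - {"grip": 0.4, "xyz": [0, 0, -6], "angular": [0, 0, 0]}
    - {"grip": 0.4, "xyz": [0, 0, -8], "angular": [0, 0, 0]}

```text
time_s: 13.75
tcp_pos: [0.4945, -0.0726, 0.0493]
ee_rot: [[-0.998, -0.059, 0.0], [-0.059, 0.998, 0.0], [-0.0, 0.0, -1.0]]
wrist_force: [0.4, -0.5, 0.1]
gripper_width: 0.577
gripper_force: 30.0
```

Emit:
move_arm:
  series:
    - {"grip": 0.4, "xyz": [0, 0, -4], "angular": [0, 0, 0]}
    - {"grip": 0.4, "xyz": [0, 0, -9], "angular": [0, 0, 0]}
    - {"grip": 0.4, "xyz": [0, 0, -15], "angular": [0, 0, 0]}
    - {"grip": 0.4, "xyz": [0, 0, -22], "angular": [0, 0, 0]}
    - {"grip": 0.4, "xyz": [0, 0, -30], "angular": [0, 0, 0]}
    - {"grip": 0.4, "xyz": [0, 0, -45], "angular": [0, 0, 0]}
    - {"grip": 0.4, "xyz": [0, 0, -65], "angular": [0, 0, 0]}
    - {"grip": 0.4, "xyz": [0, 0, -90], "angular": [0, 0, 0]}
    - {"grip": 0.4, "xyz": [0, 0, -110], "angular": [0, 0, 0]}
    - {"grip": 0.4, "xyz": [0, 0, -110], "angular": [0, 0, 0]}

```text
time_s: 14.75
tcp_pos: [0.4964, -0.0725, 0.1625]
ee_rot: [[-0.998, -0.059, 0.007], [-0.059, 0.998, 0.001], [-0.007, 0.0, -1.0]]
wrist_force: [-0.7, 0.5, -0.7]
gripper_width: 0.575
gripper_force: 30.0
```

```bash
python3 - <<'E'
from h import *
go((.4584,.1344,.09),140.3)
E
```

```text
t 14.75 tcp [ 0.4964 -0.0725  0.1625] yaw 93.41 J6 -96.9 F [-0.7  0.5 -0.7] w 0.575
xyz [ 26.1 208.8  72.3] ang [-0.0029  0.0069 -0.8185]
```

Emit:
move_arm:
  series:
    - {"grip": 0.4, "xyz": [4, 30, 0], "angular": [0, 0, -0.12]}
    - {"grip": 0.4, "xyz": [8, 65, 0], "angular": [0, 0, -0.25]}
    - {"grip": 0.4, "xyz": [13, 100, 0], "angular": [0, 0, -0.39]}
    - {"grip": 0.4, "xyz": [17, 135, 0], "angular": [0, 0, -0.53]}
    - {"grip": 0.4, "xyz": [21, 170, 0], "angular": [0, 0, -0.66]}
    - {"grip": 0.4, "xyz": [25, 195, 10], "angular": [0, 0, -0.77]}
    - {"grip": 0.4, "xyz": [26, 208.8, 30], "angular": [0, 0, -0.8185]}
    - {"grip": 0.4, "xyz": [26, 208.8, 60], "angular": [0, 0, -0.8185]}
    - {"grip": 0.4, "xyz": [26, 208.8, 75], "angular": [0, 0, -0.8185]}
    - {"grip": 0.4, "xyz": [26, 208.8, 75], "angular": [0, 0, -0.8185]}

```text
time_s: 15.75
tcp_pos: [0.4542, 0.1332, 0.0815]
ee_rot: [[-0.639, -0.769, -0.006], [-0.769, 0.639, -0.004], [0.006, 0.002, -1.0]]
wrist_force: [-0.4, 0.1, -0.3]
gripper_width: 0.572
gripper_force: 30.0
```

```bash
python3 - <<'E'
from h import *
go((.4584,.1344,.044),140.3)
s=r.sense();c=r.capture("wrist");big(c,100,20,500,320,2,"pics/w4.png",1.5);np.savez("w4.npz",**c,R=s["ee_rot"],p=s["tcp_pos"])
E
```

```text
t 15.75 tcp [0.4542 0.1332 0.0815] yaw 140.25 J6 -75.8 F [-0.4  0.1 -0.3] w 0.572
xyz [-3.8 -2.5 37.4] ang [ 0.0022 -0.0065 -0.0009]
```

View pics/w4.png

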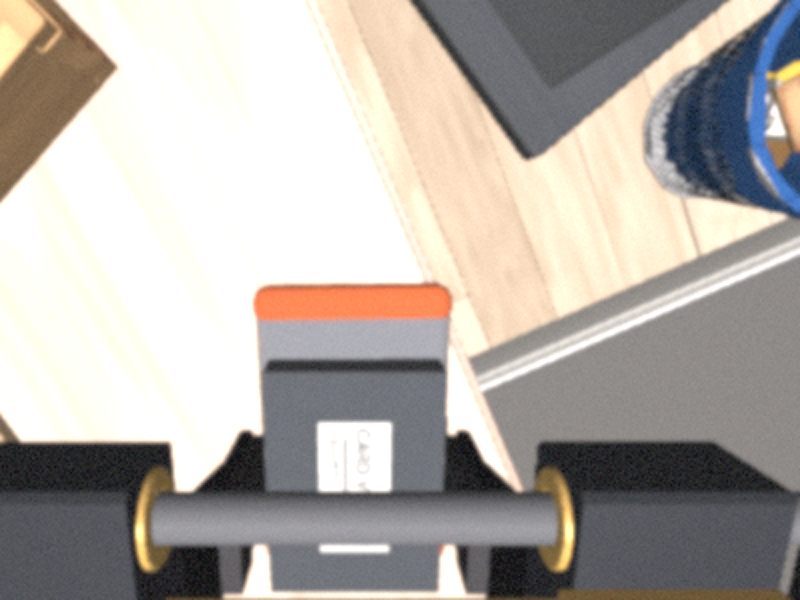

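The drive's orange end is at crop row 286, columns 255–451, and parallel to the case, whose end is at row 362. The case sits slightly left of centre, as measured below.

```bash
python3 - <<'E'
from h import *
c=np.load("w4.npz");R,p=c["R"],c["p"]
W=lambda u,v,z:R.T@(wray(c,R,p,(100+u/2,20+v/2),z)-p)*1e3
zc=.0815-.027+.016
for n,u,v,z in[("dL",255,290,.014),("dR",451,290,.014),("drive end",353,285,.013),("sideL",259,350,.016),("sideR",448,350,.016),("caseTL",266,372,zc),("caseTR",444,372,zc),("case end",353,371,zc),("case far",353,590,zc)]:print(n,W(u,v,z).round(1))
go((.4584,.1344,.044),140.3)
E
```

```text
dL [ 45.8 -35.1  67.7]
dR [45.9 33.6 67.8]
drive end [47.4 -0.8 68.8]
sideL [ 24.7 -34.2  65.6]
sideR [24.8 33.1 65.7]
caseTL [ 31.5 -23.6  11.1]
caseTR [31.6 23.3 11.2]
case end [31.8 -0.7 11.2]
case far [-34.5  -0.6  10.7]
t 15.8 tcp [0.4554 0.1337 0.0829] yaw 140.27 J6 -75.8 F [ 0.7 -0.3 -0.7] w 0.572
xyz [-2.6 -1.9 38.9] ang [ 0.0009 -0.0034 -0.0005]
```

```bash
python3 - <<'E'
from h import *
im=cv2.imread("pics/top0.png")[:,:,::-1].astype(int)
c=r.capture("top")
m=((im[:,:,0]>90)&(im[:,:,0]>2*im[:,:,1]-10)&(im[:,:,0]>2*im[:,:,2])).astype(np.uint8);m[:,:140]=0;m[:,215:]=0;m[:225]=0;m[300:]=0
n,L,S,C=cv2.connectedComponentsWithStats(m);print(S[1:],C[1:])
k=[i for i in range(1,n) if S[i,4]>30];P=[ray(c,C[i],.012) for i in k]
print(np.array(P).round(4),np.mean(P,0).round(4),np.linalg.norm(P[0]-P[1]))
o=(m>0);yx=np.argwhere(m)[:,::-1].astype(np.float32)
W=np.array([ray(c,q,.015)[:2] for q in yx],np.float32)*1e3;print(cv2.minAreaRect(W))
# wrist, drive orange end, in world
d=np.load("w4.npz");R,p=d["R"],d["p"]
for u,v in[(255,290),(451,290)]:print(wray(d,R,p,(100+u/2,20+v/2),.014).round(4))
E
```

```text
[[144 233  24  30 136]
 [184 265  26  31 184]] [[155.16176471 247.48529412]
 [196.90217391 280.2826087 ]]
[[0.49   0.1755 0.012 ]
 [0.4276 0.0987 0.012 ]] [0.4588 0.1371 0.012 ] 0.09898158001024518
((458.19927978515625, 135.88597106933594), (107.65263366699219, 65.71621704101562), 50.86972427368164)
[0.4515 0.0753 0.014 ]
[0.3987 0.1191 0.014 ]
```

```bash
python3 - <<'E'
from h import *
go((.459,.1373,.052),140.3)
E
```

```text
t 15.85 tcp [0.4562 0.1341 0.0839] yaw 140.28 J6 -75.8 F [ 0.1 -0.2  0.2] w 0.577
xyz [-4.2 -0.1 31.9] ang [ 0.     -0.0008 -0.0004]
```

Emit:
move_arm:
  series:
    - {"grip": 0.4, "xyz": [-3.7, 0, 12], "angular": [0, 0, 0]}
    - {"grip": 0.4, "xyz": [-3.7, 0, 24], "angular": [0, 0, 0]}
    - {"grip": 0.4, "xyz": [-3.7, 0, 32], "angular": [0, 0, 0]}
    - {"grip": 0.4, "xyz": [-3.7, 0, 36], "angular": [0, 0, 0]}
    - {"grip": 0.4, "xyz": [-3.7, 0, 36], "angular": [0, 0, 0]}
    - {"grip": 0.4, "xyz": [-3.7, 0, 36], "angular": [0, 0, 0]}

```text
time_s: 16.45
tcp_pos: [0.4589, 0.1372, 0.0483]
ee_rot: [[-0.639, -0.769, 0.001], [-0.769, 0.639, 0.0], [-0.001, -0.0, -1.0]]
wrist_force: [-0.7, 0.8, -0.1]
gripper_width: 0.572
gripper_force: 30.0
```

```bash
python3 - <<'E'
from h import *
go((.459,.1373,.044),140.3)
E
```

```text
t 16.45 tcp [0.4589 0.1372 0.0483] yaw 140.27 J6 -75.9 F [-0.7  0.8 -0.1] w 0.572
xyz [-0.1 -0.   4.3] ang [-0.0003  0.0006 -0.0005]
```

Emit:
move_arm:
  series:
    - {"grip": 0.4, "xyz": [0, 0, 2], "angular": [0, 0, 0]}
    - {"grip": 0.4, "xyz": [0, 0, 3], "angular": [0, 0, 0]}
    - {"grip": 0.4, "xyz": [0, 0, 4], "angular": [0, 0, 0]}
    - {"grip": 0.4, "xyz": [0, 0, 4], "angular": [0, 0, 0]}

```text
time_s: 16.85
tcp_pos: [0.4586, 0.1371, 0.044]
ee_rot: [[-0.639, -0.769, -0.0], [-0.769, 0.639, -0.0], [0.0, 0.0, -1.0]]
wrist_force: [0.3, -0.2, 0.2]
gripper_width: 0.568
gripper_force: 30.0
```

Emit:
move_arm:
  series:
    - {"grip": 0.4, "xyz": [0, 0, 0.5], "angular": [0, 0, 0]}
    - {"grip": 0.4, "xyz": [0, 0, 0.5], "angular": [0, 0, 0]}

```text
time_s: 17.05
tcp_pos: [0.4586, 0.1371, 0.0435]
ee_rot: [[-0.639, -0.769, -0.0], [-0.769, 0.639, 0.0], [0.0, 0.0, -1.0]]
wrist_force: [0.1, -0.6, 0.4]
gripper_width: 0.572
gripper_force: 30.0
```

Emit:
move_arm:
  series:
    - {"grip": 0.4, "xyz": [0, 0, 0.5], "angular": [0, 0, 0]}
    - {"grip": 0.4, "xyz": [0, 0, 0.5], "angular": [0, 0, 0]}
    - {"grip": 0.4, "xyz": [0, 0, 0.5], "angular": [0, 0, 0]}

```text
time_s: 17.35
tcp_pos: [0.4586, 0.1371, 0.0434]
ee_rot: [[-0.639, -0.769, 0.0], [-0.769, 0.639, 0.0], [-0.0, -0.0, -1.0]]
wrist_force: [-0.9, -0.3, 4.2]
gripper_width: 0.578
gripper_force: 30.0
```

Emit:
move_arm:
  series:
    - {"grip": 0.4, "xyz": [0, 0, 0.4], "angular": [0, 0, 0]}
    - {"grip": 0.4, "xyz": [0, 0, 0.4], "angular": [0, 0, 0]}
    - {"grip": 0.4, "xyz": [0, 0, 0.4], "angular": [0, 0, 0]}

```text
time_s: 17.65
tcp_pos: [0.4586, 0.1371, 0.0434]
ee_rot: [[-0.639, -0.769, 0.0], [-0.769, 0.639, 0.0], [-0.0, -0.0, -1.0]]
wrist_force: [-2.2, -0.1, 7.2]
gripper_width: 0.577
gripper_force: 30.0
```

Emit:
move_arm:
  series:
    - {"grip": 0.4, "xyz": [0, 0, -0.8], "angular": [0, 0, 0]}
    - {"grip": 0.7, "xyz": [0, 0, -0.8], "angular": [0, 0, 0]}
    - {"grip": 0.75, "xyz": [0, 0, -0.8], "angular": [0, 0, 0]}
    - {"grip": 0.75, "xyz": [0, 0, -0.8], "angular": [0, 0, 0]}
    - {"grip": 0.75, "xyz": [0, 0, -15], "angular": [0, 0, 0]}
    - {"grip": 0.75, "xyz": [0, 0, -45], "angular": [0, 0, 0]}
    - {"grip": 0.75, "xyz": [0, 0, -90], "angular": [0, 0, 0]}
    - {"grip": 0.5, "xyz": [0, 0, -130], "angular": [0, 0, 0]}
    - {"grip": 0.5, "xyz": [0, 0, -130], "angular": [0, 0, 0]}
    - {"grip": 0.5, "xyz": [0, 0, -130], "angular": [0, 0, 0]}

```text
time_s: 18.65
tcp_pos: [0.4587, 0.1373, 0.1733]
ee_rot: [[-0.64, -0.769, 0.002], [-0.769, 0.64, 0.002], [-0.002, -0.0, -1.0]]
wrist_force: [-0.5, -0.2, -0.0]
gripper_width: 0.564
gripper_force: 0.0
```

```bash
python3 - <<'E'
from h import *
s=r.sense();c=r.capture("wrist");big(c,60,20,460,320,2,"pics/w5.png",1.3);np.savez("w5.npz",**c,R=s["ee_rot"],p=s["tcp_pos"])
go((.5081,-.29,.16),93.4)
E
```

```text
t 18.7 tcp [0.458  0.1368 0.1721] yaw 140.24 J6 -75.9 F [-0.3 -0.4 -0.8] w 0.536
xyz [ 296.  -311.5   12.1] ang [ 5.000e-04 -9.000e-04  8.175e-01]
```

View pics/w5.png

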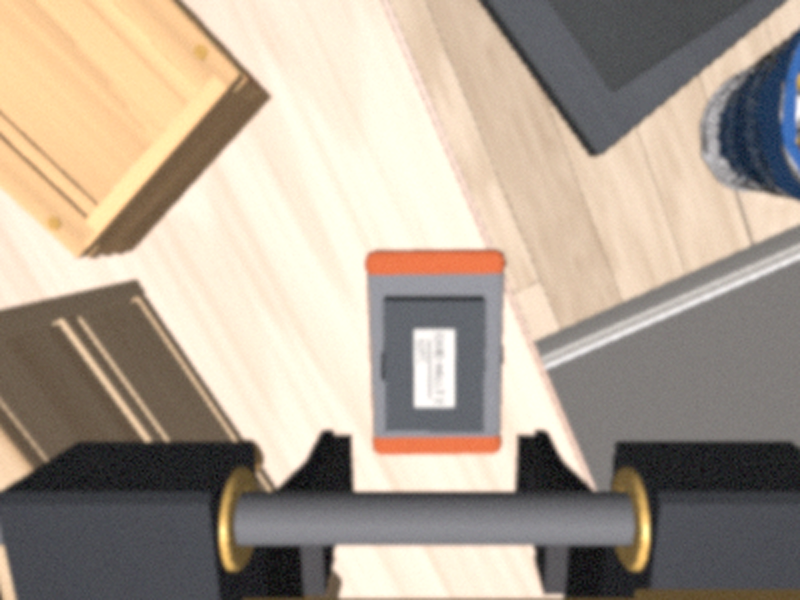

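The case lies flat and square on the drive (case rows 297–433, columns 385–487; drive rows 251–451, columns 369–502). I'll check the centring numerically.

```bash
python3 - <<'E'
from h import *
c=np.load("w5.npz");R,p=c["R"],c["p"]
W=lambda u,v,z:R.T@(wray(c,R,p,(60+u/2,20+v/2),z)-p)*1e3
for n,u,v,z in[("d top",436,251,.013),("d bot",436,451,.013),("dL",370,365,.013),("dR",501,365,.013),("c top",436,300,.032),("c bot",436,432,.032),("cL",385,365,.032),("cR",486,365,.032)]:print(n,W(u,v,z).round(1))
E
```

```text
d top [ 53.4   0.6 160.2]
d bot [-54.3   0.9 160.4]
dL [ -5.5 -34.  160.3]
dR [ -5.4  35.  160.3]
c top [ 31.6   0.6 141.2]
c bot [-35.8   0.7 141.4]
cL [ -0.5 -24.5 141.3]
cR [ -0.4  25.3 141.3]
```

Emit:
move_arm:
  series:
    - {"grip": 0.5, "xyz": [20, -20, 5], "angular": [0, 0, 0.08]}
    - {"grip": 0.4, "xyz": [296, -311.5, 12], "angular": [0, 0, 0.8175]}
    - {"grip": 0.4, "xyz": [296, -311.5, 12], "angular": [0, 0, 0.8175]}
    - {"grip": 0.4, "xyz": [296, -311.5, 12], "angular": [0, 0, 0.8175]}
    - {"grip": 0.4, "xyz": [296, -311.5, 12], "angular": [0, 0, 0.8175]}
    - {"grip": 0.4, "xyz": [296, -311.5, 12], "angular": [0, 0, 0.8175]}
    - {"grip": 0.4, "xyz": [296, -311.5, 12], "angular": [0, 0, 0.8175]}
    - {"grip": 0.4, "xyz": [296, -311.5, 12], "angular": [0, 0, 0.8175]}
    - {"grip": 0.4, "xyz": [296, -311.5, 12], "angular": [0, 0, 0.8175]}
    - {"grip": 0.4, "xyz": [296, -311.5, 12], "angular": [0, 0, 0.8175]}

```text
time_s: 19.7
tcp_pos: [0.508, -0.2944, 0.1575]
ee_rot: [[-0.999, -0.053, -0.004], [-0.053, 0.999, 0.0], [0.004, 0.001, -1.0]]
wrist_force: [-0.8, 0.3, -0.8]
gripper_width: 0.402
gripper_force: 0.0
```

Emit:
move_arm:
  series:
    - {"grip": 0.35, "xyz": [0, 0, 0], "angular": [0, 0, 0]}
    - {"grip": 0.35, "xyz": [0, 0, 0], "angular": [0, 0, 0]}
    - {"grip": 0.35, "xyz": [0, 0, 0], "angular": [0, 0, 0]}

```text
time_s: 20.0
tcp_pos: [0.5087, -0.2883, 0.1602]
ee_rot: [[-0.998, -0.062, -0.001], [-0.062, 0.998, 0.001], [0.001, 0.001, -1.0]]
wrist_force: [1.1, -0.1, -0.6]
gripper_width: 0.353
gripper_force: 0.0
```

```bash
python3 - <<'E'
from h import *
s=r.sense();c=r.capture("wrist");big(c,160,60,520,320,2.2,"pics/w6.png",1.3);np.savez("w6.npz",**c,R=s["ee_rot"],p=s["tcp_pos"])
go((.5081,-.2917,.16),93.4)
E
```

```text
t 20.05 tcp [ 0.5089 -0.2883  0.1606] yaw 93.54 J6 -72.8 F [ 0.2  0.6 -0.5] w 0.352
xyz [ 1.  -3.4  0.6] ang [ 0.0003 -0.0005  0.0025]
```

View pics/w6.png

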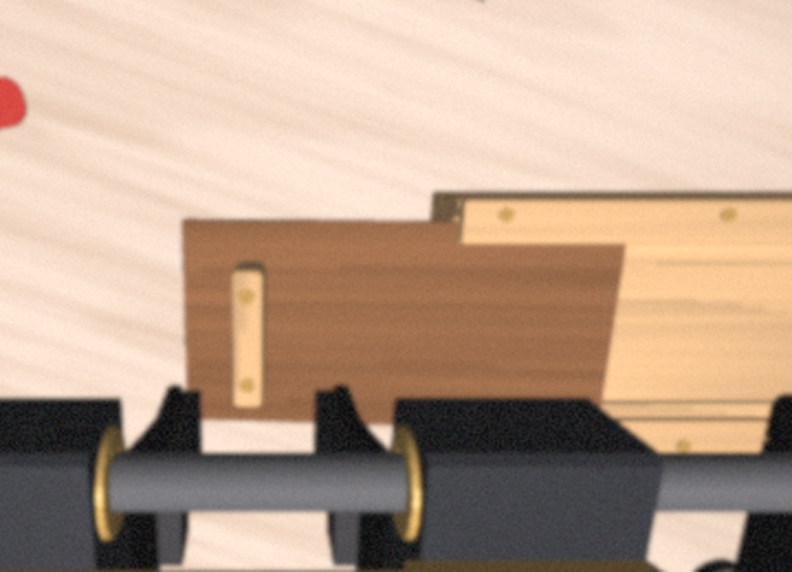

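The tipped lid's batten top spans crop columns 233–265, rows 270–406; the lid's rear edge is at column 615.

```bash
python3 - <<'E'
from h import *
c=np.load("w6.npz");R,p=c["R"],c["p"]
a=np.radians(93.4);bx=np.array([np.cos(a),np.sin(a)]);by=np.array([-bx[1],bx[0]]);O=np.array([.4968,-.1109])
for n,u,v,z in[("battenL",233,338,.059),("battenR",265,338,.059),("top",249,270,.059),("bot",249,406,.059),("lid front",186,300,.034),("lid rear",614,320,.044)]:
    w=wray(c,R,p,(160+u/2.2,60+v/2.2),z);print(n,w.round(4),((w[:2]-O)@bx*1e3).round(1),((w[:2]-O)@by*1e3).round(1))
go((.5081,-.2927,.16),93.4)
E
```

```text
battenL [ 0.5091 -0.297   0.059 ] -186.6 -1.3
battenR [ 0.5083 -0.2847  0.059 ] -174.1 -1.2
top [ 0.482  -0.2925  0.059 ] -180.4 25.5
bot [ 0.537  -0.2892  0.059 ] -180.3 -29.6
lid front [ 0.5013 -0.3182  0.034 ] -207.2 7.9
lid rear [ 0.4962 -0.1422  0.044 ] -31.3 2.5
t 20.05 tcp [ 0.5089 -0.2883  0.1606] yaw 93.54 J6 -72.8 F [ 0.2  0.6 -0.5] w 0.352
xyz [ 1.1 -4.4  0.6] ang [ 0.0003 -0.0005  0.0025]
```

Emit:
move_arm:
  series:
    - {"grip": 0.35, "xyz": [0, -3, 30], "angular": [-0.03, 0, 0]}
    - {"grip": 0.35, "xyz": [0, -3, 60], "angular": [-0.07, 0, 0]}
    - {"grip": 0.35, "xyz": [0, -3, 72], "angular": [-0.07, 0, 0]}
    - {"grip": 0.35, "xyz": [0, -3, 72], "angular": [-0.07, 0, 0]}
    - {"grip": 0.35, "xyz": [0, -3, 72], "angular": [-0.07, 0, 0]}

```text
time_s: 20.55
tcp_pos: [0.5098, -0.2924, 0.0896]
ee_rot: [[-0.998, -0.061, -0.003], [-0.061, 0.996, 0.068], [-0.001, 0.068, -0.998]]
wrist_force: [0.0, 0.3, 0.3]
gripper_width: 0.351
gripper_force: 0.0
```

```bash
python3 - <<'E'
from h import *
go((.5087,-.2911,.0645),93.4)
E
```

```text
t 20.55 tcp [ 0.5098 -0.2924  0.0896] yaw 93.52 J6 -67.4 F [0.  0.3 0.3] w 0.351
xyz [ 1.  -0.4 25.1] ang [0.0685 0.0007 0.0021]
```

Emit:
move_arm:
  series:
    - {"grip": 0.35, "xyz": [1, -0.4, 12], "angular": [0, 0, 0]}
    - {"grip": 0.35, "xyz": [1, -0.4, 20], "angular": [0, 0, 0]}
    - {"grip": 0.35, "xyz": [1, -0.4, 25], "angular": [0, 0, 0]}
    - {"grip": 0.35, "xyz": [1, -0.4, 25], "angular": [0, 0, 0]}

```text
time_s: 20.95
tcp_pos: [0.5075, -0.2911, 0.0628]
ee_rot: [[-0.998, -0.059, -0.006], [-0.06, 0.996, 0.07], [0.002, 0.071, -0.998]]
wrist_force: [-1.0, -0.1, 0.2]
gripper_width: 0.351
gripper_force: 0.0
```

Emit:
move_arm:
  series:
    - {"grip": 0, "xyz": [0, 0, 0], "angular": [0, 0, 0]}
    - {"grip": 0, "xyz": [0, 0, 0], "angular": [0, 0, 0]}
    - {"grip": 0, "xyz": [0, 0, 0], "angular": [0, 0, 0]}
    - {"grip": 0, "xyz": [0, 0, 0], "angular": [0, 0, 0]}
    - {"grip": 0, "xyz": [0, 0, 0], "angular": [0, 0, 0]}

```text
time_s: 21.45
tcp_pos: [0.5084, -0.2917, 0.064]
ee_rot: [[-0.998, -0.06, -0.003], [-0.06, 0.996, 0.069], [-0.001, 0.069, -0.998]]
wrist_force: [-0.3, -2.0, 0.4]
gripper_width: 0.132
gripper_force: 30.0
```

Emit:
move_arm:
  series:
    - {"grip": 0, "xyz": [0, 0, -1.5], "angular": [0.014, 0, 0]}
    - {"grip": 0, "xyz": [0, 0, -3], "angular": [0.028, 0, 0]}
    - {"grip": 0, "xyz": [0, 0, -4.5], "angular": [0.042, 0, 0]}
    - {"grip": 0, "xyz": [0, 0, -5.8], "angular": [0.056, 0, 0]}
    - {"grip": 0, "xyz": [0, 0, -6.8], "angular": [0.069, 0, 0]}
    - {"grip": 0, "xyz": [0, 0, -6.8], "angular": [0.069, 0, 0]}
    - {"grip": 0, "xyz": [0, 0, -6.8], "angular": [0.069, 0, 0]}

```text
time_s: 22.15
tcp_pos: [0.508, -0.2916, 0.0705]
ee_rot: [[-0.998, -0.06, -0.0], [-0.06, 0.998, 0.001], [0.0, 0.001, -1.0]]
wrist_force: [0.7, 0.6, -1.1]
gripper_width: 0.136
gripper_force: 30.0
```

```bash
python3 - <<'E'
from h import *
go((.5012,-.171,.071),93.4);s=r.sense();print(s["moment"].round(2));print(s["ee_rot"].round(4))
E
```

```text
t 22.15 tcp [ 0.508  -0.2916  0.0705] yaw 93.44 J6 -72.4 F [ 0.7  0.6 -1.1] w 0.136
xyz [ -0.4 120.8  -0.4] ang [ 0.0011 -0.0001  0.0007]
[-0.14 -0.06 -0.02]
[[-9.982e-01 -6.000e-02 -2.000e-04]
 [-6.000e-02  9.982e-01  1.100e-03]
 [ 1.000e-04  1.100e-03 -1.000e+00]]
```

Emit:
move_arm:
  series:
    - {"grip": 0, "xyz": [0, 0, -0.6], "angular": [0, 0, 0]}
    - {"grip": 0, "xyz": [0, 0, -0.6], "angular": [0, 0, 0]}
    - {"grip": 0, "xyz": [0, 0, -0.6], "angular": [0, 0, 0]}

```text
time_s: 22.45
tcp_pos: [0.5081, -0.292, 0.0711]
ee_rot: [[-0.998, -0.059, 0.0], [-0.059, 0.998, 0.001], [-0.0, 0.001, -1.0]]
wrist_force: [-0.4, 0.4, -2.1]
gripper_width: 0.136
gripper_force: 30.0
```

Emit:
move_arm:
  series:
    - {"grip": 0, "xyz": [0, 0, -0.5], "angular": [0, 0, 0]}
    - {"grip": 0, "xyz": [0, 0, -0.5], "angular": [0, 0, 0]}
    - {"grip": 0, "xyz": [0, 0, -0.5], "angular": [0, 0, 0]}

```text
time_s: 22.75
tcp_pos: [0.5081, -0.2919, 0.0716]
ee_rot: [[-0.998, -0.06, -0.0], [-0.06, 0.998, 0.001], [0.0, 0.001, -1.0]]
wrist_force: [-0.2, -0.8, -2.9]
gripper_width: 0.132
gripper_force: 30.0
```

Emit:
move_arm:
  series:
    - {"grip": 0, "xyz": [0, 0, -0.5], "angular": [0, 0, 0]}
    - {"grip": 0, "xyz": [0, 0, -0.5], "angular": [0, 0, 0]}
    - {"grip": 0, "xyz": [0, 0, -0.5], "angular": [0, 0, 0]}

```text
time_s: 23.05
tcp_pos: [0.508, -0.2918, 0.0721]
ee_rot: [[-0.998, -0.06, -0.0], [-0.06, 0.998, 0.001], [0.0, 0.001, -1.0]]
wrist_force: [-0.8, 0.2, -1.6]
gripper_width: 0.137
gripper_force: 30.0
```

Emit:
move_arm:
  series:
    - {"grip": 0, "xyz": [0, 0, -0.5], "angular": [0, 0, 0]}
    - {"grip": 0, "xyz": [0, 0, -0.5], "angular": [0, 0, 0]}
    - {"grip": 0, "xyz": [0, 0, -0.5], "angular": [0, 0, 0]}

```text
time_s: 23.35
tcp_pos: [0.508, -0.2918, 0.0724]
ee_rot: [[-0.998, -0.06, -0.0], [-0.06, 0.998, 0.001], [0.0, 0.001, -1.0]]
wrist_force: [0.9, 0.6, -2.2]
gripper_width: 0.136
gripper_force: 30.0
```

Emit:
move_arm:
  series:
    - {"grip": 0, "xyz": [0, 0, -0.5], "angular": [0, 0, 0]}
    - {"grip": 0, "xyz": [0, 0, -0.5], "angular": [0, 0, 0]}
    - {"grip": 0, "xyz": [0, 0, -0.5], "angular": [0, 0, 0]}

```text
time_s: 23.65
tcp_pos: [0.508, -0.2917, 0.0728]
ee_rot: [[-0.998, -0.06, -0.0], [-0.06, 0.998, 0.001], [0.0, 0.001, -1.0]]
wrist_force: [0.1, 0.3, -4.6]
gripper_width: 0.137
gripper_force: 30.0
```

Emit:
move_arm:
  series:
    - {"grip": 0, "xyz": [0, 0, 1], "angular": [0, 0, 0]}
    - {"grip": 0, "xyz": [0, 0, 1.8], "angular": [0, 0, 0]}
    - {"grip": 0, "xyz": [0, 0, 1.8], "angular": [0, 0, 0]}

```text
time_s: 23.95
tcp_pos: [0.5082, -0.2919, 0.0716]
ee_rot: [[-0.998, -0.06, 0.0], [-0.06, 0.998, 0.001], [-0.0, 0.001, -1.0]]
wrist_force: [0.2, 0.9, -1.6]
gripper_width: 0.135
gripper_force: 30.0
```

Emit:
move_arm:
  series:
    - {"grip": 0, "xyz": [0, 4, 0], "angular": [0, 0, 0]}
    - {"grip": 0, "xyz": [0, 9, 0], "angular": [0, 0, 0]}
    - {"grip": 0, "xyz": [0, 14, 0], "angular": [0, 0, 0]}
    - {"grip": 0, "xyz": [0, 19, 0], "angular": [0, 0, 0]}
    - {"grip": 0, "xyz": [0, 24, 0], "angular": [0, 0, 0]}
    - {"grip": 0, "xyz": [0, 29, 0], "angular": [0, 0, 0]}

```text
time_s: 24.55
tcp_pos: [0.5063, -0.2623, 0.0713]
ee_rot: [[-0.998, -0.06, -0.0], [-0.06, 0.998, 0.001], [0.0, 0.001, -1.0]]
wrist_force: [-0.5, -0.4, -1.5]
gripper_width: 0.132
gripper_force: 30.0
```

Emit:
move_arm:
  series:
    - {"grip": 0, "xyz": [0, 6, 0], "angular": [0, 0, 0]}
    - {"grip": 0, "xyz": [0, 12, 0], "angular": [0, 0, 0]}
    - {"grip": 0, "xyz": [0, 18, 0], "angular": [0, 0, 0]}
    - {"grip": 0, "xyz": [0, 24, 0], "angular": [0, 0, 0]}
    - {"grip": 0, "xyz": [0, 30, 0], "angular": [0, 0, 0]}
    - {"grip": 0, "xyz": [0, 36, 0], "angular": [0, 0, 0]}
    - {"grip": 0, "xyz": [0, 42, 0], "angular": [0, 0, 0]}

```text
time_s: 25.25
tcp_pos: [0.5038, -0.2205, 0.0714]
ee_rot: [[-0.998, -0.06, -0.0], [-0.06, 0.998, 0.001], [-0.0, 0.001, -1.0]]
wrist_force: [-0.7, -0.4, -1.1]
gripper_width: 0.136
gripper_force: 30.0
```

Emit:
move_arm:
  series:
    - {"grip": 0, "xyz": [0, 6, 0], "angular": [0, 0, 0]}
    - {"grip": 0, "xyz": [0, 12, 0], "angular": [0, 0, 0]}
    - {"grip": 0, "xyz": [0, 18, 0], "angular": [0, 0, 0]}
    - {"grip": 0, "xyz": [0, 24, 0], "angular": [0, 0, 0]}
    - {"grip": 0, "xyz": [0, 30, 0], "angular": [0, 0, 0]}
    - {"grip": 0, "xyz": [0, 36, 0], "angular": [0, 0, 0]}
    - {"grip": 0, "xyz": [0, 40, 0], "angular": [0, 0, 0]}
    - {"grip": 0, "xyz": [0, 44, 0], "angular": [0, 0, 0]}

```text
time_s: 26.05
tcp_pos: [0.5012, -0.1767, 0.0714]
ee_rot: [[-0.998, -0.06, 0.0], [-0.06, 0.998, 0.001], [-0.0, 0.001, -1.0]]
wrist_force: [0.9, -0.8, -1.5]
gripper_width: 0.137
gripper_force: 30.0
```

```bash
python3 - <<'E'
from h import *
go((.5009,-.171,.071),93.4)
E
```

```text
t 26.05 tcp [ 0.5012 -0.1767  0.0714] yaw 93.43 J6 -84.6 F [ 0.9 -0.8 -1.5] w 0.137
xyz [-0.   5.7  0.4] ang [0.001  0.0001 0.0006]
```

Emit:
move_arm:
  series:
    - {"grip": 0, "xyz": [0, 2, 0], "angular": [0, 0, 0]}
    - {"grip": 0, "xyz": [0, 4, 0], "angular": [0, 0, 0]}
    - {"grip": 0, "xyz": [0, 5.5, 0], "angular": [0, 0, 0]}
    - {"grip": 0, "xyz": [0, 5.5, 0], "angular": [0, 0, 0]}

```text
time_s: 26.45
tcp_pos: [0.5008, -0.1715, 0.0714]
ee_rot: [[-0.998, -0.06, -0.0], [-0.06, 0.998, 0.001], [0.0, 0.001, -1.0]]
wrist_force: [-0.4, 0.5, -1.0]
gripper_width: 0.133
gripper_force: 30.0
```

Emit:
move_arm:
  series:
    - {"grip": 0, "xyz": [0, 1, 0], "angular": [0, 0, 0]}
    - {"grip": 0, "xyz": [0, 1, 0], "angular": [0, 0, 0]}
    - {"grip": 0, "xyz": [0, 1, 0], "angular": [0, 0, 0]}

```text
time_s: 26.75
tcp_pos: [0.5008, -0.1706, 0.0714]
ee_rot: [[-0.998, -0.06, -0.0], [-0.06, 0.998, 0.001], [-0.0, 0.001, -1.0]]
wrist_force: [-0.6, 0.6, -2.2]
gripper_width: 0.134
gripper_force: 30.0
```

Emit:
move_arm:
  series:
    - {"grip": 0, "xyz": [0, 1, 0], "angular": [0, 0, 0]}
    - {"grip": 0, "xyz": [0, 1, 0], "angular": [0, 0, 0]}
    - {"grip": 0, "xyz": [0, 1, 0], "angular": [0, 0, 0]}

```text
time_s: 27.05
tcp_pos: [0.5007, -0.1695, 0.0714]
ee_rot: [[-0.998, -0.06, -0.0], [-0.06, 0.998, 0.001], [0.0, 0.001, -1.0]]
wrist_force: [-0.8, -0.2, -1.8]
gripper_width: 0.136
gripper_force: 30.0
```

Emit:
move_arm:
  series:
    - {"grip": 0, "xyz": [0, 0.8, 0], "angular": [0, 0, 0]}
    - {"grip": 0, "xyz": [0, 0.8, 0], "angular": [0, 0, 0]}
    - {"grip": 0, "xyz": [0, 0.8, 0], "angular": [0, 0, 0]}

```text
time_s: 27.35
tcp_pos: [0.5007, -0.1687, 0.0714]
ee_rot: [[-0.998, -0.06, -0.0], [-0.06, 0.998, 0.001], [-0.0, 0.001, -1.0]]
wrist_force: [-0.7, -0.3, -2.2]
gripper_width: 0.134
gripper_force: 30.0
```

Emit:
move_arm:
  series:
    - {"grip": 0, "xyz": [0, 0.8, 0], "angular": [0, 0, 0]}
    - {"grip": 0, "xyz": [0, 0.8, 0], "angular": [0, 0, 0]}
    - {"grip": 0, "xyz": [0, 0.8, 0], "angular": [0, 0, 0]}

```text
time_s: 27.65
tcp_pos: [0.5006, -0.168, 0.0714]
ee_rot: [[-0.998, -0.06, -0.0], [-0.06, 0.998, 0.001], [0.0, 0.001, -1.0]]
wrist_force: [1.1, -0.6, -0.7]
gripper_width: 0.136
gripper_force: 30.0
```

Emit:
move_arm:
  series:
    - {"grip": 0, "xyz": [0, 0.8, 0], "angular": [0, 0, 0]}
    - {"grip": 0, "xyz": [0, 0.8, 0], "angular": [0, 0, 0]}
    - {"grip": 0, "xyz": [0, 0.8, 0], "angular": [0, 0, 0]}

```text
time_s: 27.95
tcp_pos: [0.5006, -0.1671, 0.0714]
ee_rot: [[-0.998, -0.06, -0.0], [-0.06, 0.998, 0.001], [-0.0, 0.001, -1.0]]
wrist_force: [0.4, -0.6, -2.5]
gripper_width: 0.137
gripper_force: 30.0
```

Emit:
move_arm:
  series:
    - {"grip": 0, "xyz": [0, 0.8, 0], "angular": [0, 0, 0]}
    - {"grip": 0, "xyz": [0, 0.8, 0], "angular": [0, 0, 0]}
    - {"grip": 0, "xyz": [0, 0.8, 0], "angular": [0, 0, 0]}

```text
time_s: 28.25
tcp_pos: [0.5006, -0.1663, 0.0714]
ee_rot: [[-0.998, -0.06, -0.0], [-0.06, 0.998, 0.001], [0.0, 0.001, -1.0]]
wrist_force: [-0.3, 0.5, -1.9]
gripper_width: 0.134
gripper_force: 30.0
```

Emit:
move_arm:
  series:
    - {"grip": 0, "xyz": [0, 0.8, 0], "angular": [0, 0, 0]}
    - {"grip": 0, "xyz": [0, 0.8, 0], "angular": [0, 0, 0]}
    - {"grip": 0, "xyz": [0, 0.8, 0], "angular": [0, 0, 0]}

```text
time_s: 28.55
tcp_pos: [0.5005, -0.1656, 0.0714]
ee_rot: [[-0.998, -0.06, -0.0], [-0.06, 0.998, 0.001], [0.0, 0.001, -1.0]]
wrist_force: [0.2, 0.6, -2.0]
gripper_width: 0.135
gripper_force: 30.0
```

Emit:
move_arm:
  series:
    - {"grip": 0, "xyz": [0, 0.8, 0], "angular": [0, 0, 0]}
    - {"grip": 0, "xyz": [0, 0.8, 0], "angular": [0, 0, 0]}
    - {"grip": 0, "xyz": [0, 0.8, 0], "angular": [0, 0, 0]}

```text
time_s: 28.85
tcp_pos: [0.5005, -0.1647, 0.0714]
ee_rot: [[-0.998, -0.06, -0.0], [-0.06, 0.998, 0.001], [0.0, 0.001, -1.0]]
wrist_force: [-0.6, -0.5, -1.7]
gripper_width: 0.137
gripper_force: 30.0
```

Emit:
move_arm:
  series:
    - {"grip": 0, "xyz": [0, 0.8, 0], "angular": [0, 0, 0]}
    - {"grip": 0, "xyz": [0, 0.8, 0], "angular": [0, 0, 0]}
    - {"grip": 0, "xyz": [0, 0.8, 0], "angular": [0, 0, 0]}

```text
time_s: 29.15
tcp_pos: [0.5007, -0.1644, 0.0716]
ee_rot: [[-0.998, -0.06, 0.0], [-0.06, 0.998, 0.0], [-0.001, 0.0, -1.0]]
wrist_force: [1.4, -3.8, -1.2]
gripper_width: 0.134
gripper_force: 30.0
```

Emit:
move_arm:
  series:
    - {"grip": 0, "xyz": [0, -1.3, 0], "angular": [0, 0, 0]}
    - {"grip": 0, "xyz": [0, -1.3, 1.5], "angular": [0, 0, 0]}
    - {"grip": 0, "xyz": [0, -1.3, 3], "angular": [0, 0, 0]}
    - {"grip": 0, "xyz": [0, -1.3, 4.5], "angular": [0, 0, 0]}
    - {"grip": 0, "xyz": [0, -1.3, 5.8], "angular": [0, 0, 0]}
    - {"grip": 0, "xyz": [0, -1.3, 5.8], "angular": [0, 0, 0]}

```text
time_s: 29.75
tcp_pos: [0.5004, -0.1652, 0.0654]
ee_rot: [[-0.998, -0.06, -0.0], [-0.06, 0.998, 0.001], [0.0, 0.001, -1.0]]
wrist_force: [0.0, 0.3, -1.6]
gripper_width: 0.135
gripper_force: 30.0
```

Emit:
move_arm:
  series:
    - {"grip": 0.28, "xyz": [0, 0, 0.4], "angular": [0, 0, 0]}
    - {"grip": 0.28, "xyz": [0, 0, 0.4], "angular": [0, 0, 0]}
    - {"grip": 0.28, "xyz": [0, 0, 0.4], "angular": [0, 0, 0]}
    - {"grip": 0.28, "xyz": [0, 0, -10], "angular": [0, 0, 0]}
    - {"grip": 0.28, "xyz": [0, 0, -40], "angular": [0, 0, 0]}
    - {"grip": 0.28, "xyz": [0, 0, -90], "angular": [0, 0, 0]}
    - {"grip": 0.28, "xyz": [0, -50, -120], "angular": [0, 0, 0]}
    - {"grip": 0.28, "xyz": [0, -100, -120], "angular": [0, 0, 0]}
    - {"grip": 0.28, "xyz": [0, -150, -120], "angular": [0, 0, 0]}
    - {"grip": 0.28, "xyz": [0, -150, -120], "angular": [0, 0, 0]}

```text
time_s: 30.75
tcp_pos: [0.5096, -0.3195, 0.1867]
ee_rot: [[-0.998, -0.055, 0.002], [-0.055, 0.998, -0.001], [-0.002, -0.001, -1.0]]
wrist_force: [-1.3, 1.3, -0.9]
gripper_width: 0.28
gripper_force: 0.0
```

Emit:
move_arm:
  series:
    - {"grip": 0.28, "xyz": [50, -50, 0], "angular": [0, 0, 0]}
    - {"grip": 0.28, "xyz": [90, -90, 0], "angular": [0, 0, 0]}
    - {"grip": 0.28, "xyz": [120, -120, 0], "angular": [0, 0, 0]}
    - {"grip": 0.28, "xyz": [120, -120, 0], "angular": [0, 0, 0]}
    - {"grip": 0.28, "xyz": [120, -120, 0], "angular": [0, 0, 0]}

```text
time_s: 31.25
tcp_pos: [0.3948, -0.4435, 0.1859]
ee_rot: [[-0.998, -0.056, -0.0], [-0.056, 0.998, 0.001], [0.0, 0.001, -1.0]]
wrist_force: [0.5, 0.2, 0.5]
gripper_width: 0.282
gripper_force: 0.0
```

```bash
python3 - <<'E'
from h import *
c=r.capture("top");big(c,120,120,400,320,2.8,"pics/t3.png",1.8)
E
```

```text
(no output)
```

View pics/t3.png

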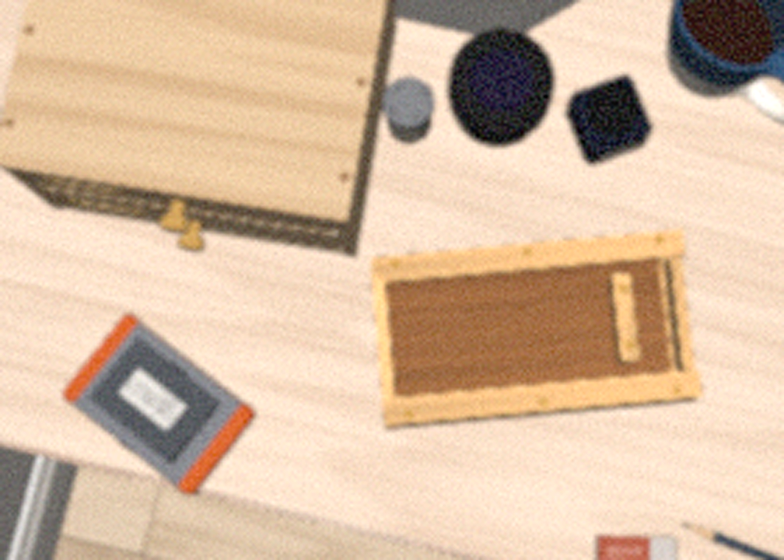

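The lid is shut and down behind the ridge: its dark front edge is at column 675, and the batten is at (625,315). The case lies centred on the drive at (155,398), and the canister, lens and ink bottle haven't moved.

```bash
python3 -c "
from station import r
print(r.finish_job())"
```

```text
the job is handed in; nothing more can be done
None
```

I handed the job in at about 31 s: the card case lies flat within about 2 mm of the drive's middle, the lid is shut and down behind the ridge, and the film canister, ink bottle and spare lens were not touched.

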